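Set out bottles and the middle dish on their matching pads

ROBOT

A 7-joint arm with a two-finger parallel gripper is mounted at the origin on a cart in front of the work surface, level with it; the furniture and walls round the work are solid. World frame = base frame: x ahead of the robot, y to its left, z up, the work surface at z = 0. Lengths are in m, angles in rad, forces in N, time in s.
With the tool pointing down it reaches from about 0.4 to 0.9 m from the base axis. Payload 5.5 kg.
Tool frame: the origin (TCP) lies midway between the tips of the shut fingers; the grasp point (between the pads) lies 19 mm behind it (manip.grip_depth is the distance from the TCP to the grasp point, in m); z points along the fingers, y is the line along which they close (so a half turn about z gives the same grasp; the last joint's range is limited). The gripper opens to 92 mm and grips with 3 to 60 N. Pads are 19 mm wide; open, the fingers measure 130 mm over their backs; the gripper's body (75 mm by 190 mm) begins 47 mm behind the grasp point.
Start: joints at [-0.884, 0.501, -0.427, 1.55, 0.221, 1.138, -0.21], TCP at [0.267, 0.593, 0.227] pointing down, gripper open.
Joint ranges: [-2.88, 2.88], [-0.31, 2.03], [-1.54, 1.56], [0.2, 2.42], [-1.41, 4.55], [0.19, 2.02], [-2.57, 2.57]. Speed limits (rad/s): [2.57, 2.57, 3.14, 3.14, 3.14, 3.14, 3.14].

INTERFACE

Orientations are given as a unit quaternion [x, y, z, w].
In Python, from bench import manip, effector, viewer gives the robot as it stands. Calls block until the motion is done:
- manip.move_pose(position, orientation): joint-space move of the TCP to a pose.
- manip.servo_line(position, ori=None, vel=0.15): straight line of the TCP; ori=None keeps the orientation; vel is the mean speed in m/s.
- manip.movej(angles): joint-space move.
- effector.open_jaws() and effector.close(f_grip=None): open the fingers fully, or close them until they stop; f_grip is the grip in N (None keeps the last).
- manip.sleep(seconds).
- manip.solve_ik(position, orientation): joint angles nearest the present ones, or None.
- viewer.get_image(name): name is "scene" or "top"; returns the picture (384x512x3 uint8, red, green, blue); there is no depth.
- viewer.get_calibration(name): a dict with "vfov" (degrees; the focal length in pixels is half the picture's height over the tangent of half this angle, whatever the lens; pixels are square), "cx", "cy" (the principal point, pixels), "dist_coeffs" ([k1, k2, p1, p2, k3] as OpenCV has them; the pictures are not rectified), "eye" and "attitude" of the camera in the world. Camera axes: x right, y down, z forward; pixel columns grow to the right and rows downward; lengths in m; the calibration is good to about 2 mm. A picture is of the moment at which its call begins. get_calibration takes no time and is no camera call.
A pose or a line that the arm cannot do raises manip.PlanningError and nothing moves.
- manip.hand_in(): hands the job in; it is judged then, once.
Readings, each from a call of its own:
- manip.current_clock(): time.
- manip.current_q(): joint angles.
- manip.current_joint_velocities(): joint speeds.
- manip.current_tau(): joint torques, N m.
- manip.current_tool_pos(): TCP position.
- manip.current_tcp_rot(): TCP orientation.
- manip.current_force(): force on the tool from outside, world axes, zero at the start.
- manip.current_wrist_torque(): the same for the moment, N m.
- manip.current_finger_gap(): finger opening in m.
- manip.current_gripper_force(): force on a finger pad.
Only numpy, scipy, OpenCV 4.12 (cv2) and the standard library are available. Lean on these libraries where they do the work, as an engineer would, in place of code of your own. Each camera call takes 0.05 s, during which the arm holds its last target. There are 200 camera calls.

TASK

Set out the bench for the next run: stand the amber bottle on the amber pad and the small red-capped bottle on the red pad, and take the pink dish from the middle of the dish stack and lay it on the pink pad, each resting flat inside its pad's rim. Put the clear top dish back squarely on the cream bottom dish, which stays where it is. Keep bottles upright and dishes level all the time, and leave the beaker and the timer alone.

Things in the scene. Friction and masses are not known exactly. Their poses are not given: they have to be found in the camera images.
- amber_bottle: brown (amber) glass bottle with a black cap, 50 mm across and 89 mm high, about 0.14 kg, standing upright. Origin at the centre of its underside, z up. Grip round the body, which counts as 50 mm wide all the way up to 85 mm (the shoulder too), so open wider than 50 mm even at the cap
- red_bottle: small pale bottle with a red cap, 34 mm across and 62 mm high, about 50 g, standing upright. Origin at the centre of its underside, z up. Grip round the body, which counts as 34 mm wide up to 58 mm
- dish_pink: the pink dish: round 60 mm petri dish, 15 mm high, origin at the centre of its underside, z up; smooth solid sides, gripped across the rim; about 22 g. At the start it is the middle one of a stack of three dishes, shifted about 12 mm towards the robot so that its pink edge shows from above
- dish_top: the clear, colourless dish: round 60 mm petri dish, 15 mm high, origin at the centre of its underside, z up; smooth solid sides, gripped across the rim; about 22 g. At the start it lies on top of the stack of three, its underside 30 mm above the table
- dish_bottom: the cream dish: round 60 mm petri dish, 15 mm high, origin at the centre of its underside, z up; smooth solid sides, gripped across the rim; about 22 g. It stands loose on the table at the bottom of the stack of three and stays there. Apart from the listed things the table is bare from x = 0.42 to 0.60 m and y = -0.24 to 0.36 m, with room in it to lay a dish down for a moment
- pad_amber: fixed round amber (orange-brown) pad with a slightly paler floor, 76 mm across, for the amber bottle: a flat floor 68 mm across, 3 mm above the table, inside a raised rim 4 mm wide whose top is 5 mm above the table. Origin at the centre of its underside on the table, z up
- pad_red: fixed round red pad with a slightly paler floor, 60 mm across, for the small red-capped bottle: a flat floor 52 mm across, 3 mm above the table, inside a raised rim 4 mm wide whose top is 5 mm above the table. Origin at the centre of its underside on the table, z up
- pad_pink: fixed round pink pad with a slightly paler floor, 86 mm across, for the pink dish: a flat floor 78 mm across, 3 mm above the table, inside a raised rim 4 mm wide whose top is 5 mm above the table. Origin at the centre of its underside on the table, z up
- beaker: bystander: clear plastic beaker, 56 mm across and 69 mm high, standing loose on the table, origin at the centre of its underside; to be left alone
- timer: bystander: white bench timer lying on its back, 66 x 66 x 19 mm, loose, origin at the centre of its underside; to be left alone. Behind the work area stands a fixed drawer cabinet 0.25 m high, its handles at x = 0.70 m, for y below 0.03 m
Things that resemble listed ones, but are neither listed nor needed, are in the scene too. What is shaped like the red_bottle but blue or yellow is not meant.

How it is judged:
By the outcome, as a careful person would: the job done as asked, in the order asked, and still so for the second after the job is handed in, with the robot touching nothing.
It also fails if it takes over 138 s, if anything falls off the work surface, if the arm or the gripper's body presses on something with over 40 N, if the wrist force passes 120 N, or if a joint passes its speed limit or range.

## Working session

There is one attempt and no reset: what is moved stays moved. The work goes in short steps, each a Python script; the robot and the scene stay as the last script left them, time stands still between calls to the robot, and variables do not carry over. Pictures are saved under pics/ and viewed, at most 14 in all, crops included, and the job is handed in when it is done.

```bash
mkdir -p pics; ls; python3 - <<'E'
from bench import manip, effector, viewer
import cv2
for n in("scene","top"):
    cv2.imwrite(f"pics/{n}0.png",viewer.get_image(n)[...,::-1]); print(viewer.get_calibration(n))
print(manip.grip_depth,manip.current_tcp_rot(),manip.current_clock())
E
```

```text
pics
{'vfov': 54.088537048154194, 'cx': 250.8607184742939, 'cy': 193.32913538593738, 'dist_coeffs': array([-0.08872197,  0.        ,  0.        ,  0.        ,  0.        ]), 'eye': array([-0.11696616,  0.40574897,  0.5367796 ]), 'attitude': array([-0.45704862,  0.76279894, -0.39728248,  0.22673989])}
{'vfov': 47.16538535628868, 'cx': 259.09715173122, 'cy': 196.97691288561742, 'dist_coeffs': array([0.04141414, 0.        , 0.        , 0.        , 0.        ]), 'eye': array([0.39039066, 0.07935923, 1.16224632]), 'attitude': array([ 0.71482063, -0.69796042,  0.03271394, -0.02850449])}
0.0188 [ 2.10291413e-01  9.77638358e-01 -8.44272072e-04 -2.22628267e-04] 0.1
```

View pics/top0.png

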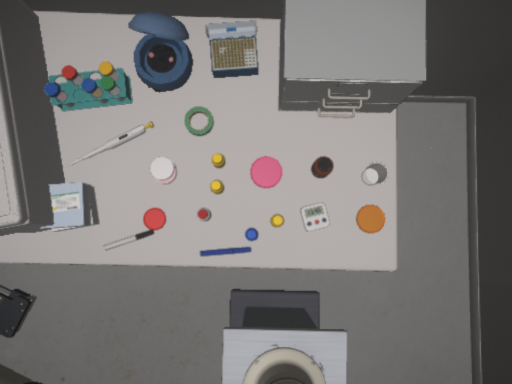

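View pics/scene0.png

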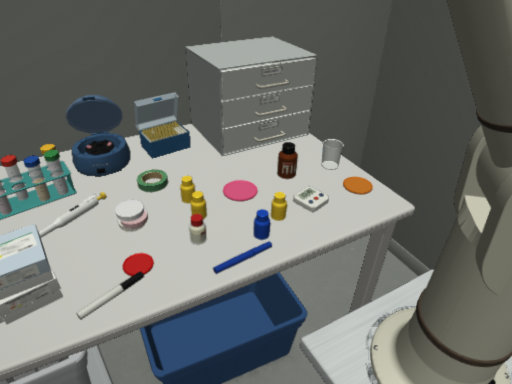

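```bash
cat > vis.py <<'E'
import numpy as np, cv2
from bench import viewer
from scipy.spatial.transform import Rotation as R
def K(c): 
    f=192/np.tan(np.radians(c['vfov'])/2); return np.array([[f,0,c['cx']],[0,f,c['cy']],[0,0,1.]])
def ray(n,uv):
    c=viewer.get_calibration(n)
    p=cv2.undistortPoints(np.array(uv,float).reshape(-1,1,2),K(c),c['dist_coeffs'])[:,0]
    return c['eye'],R.from_quat(c['attitude']).apply(np.c_[p,np.ones(len(p))])
def onplane(n,uv,z):
    e,d=ray(n,uv); return e+d*((z-e[2])/d[:,2])[:,None]
def proj(n,P):
    c=viewer.get_calibration(n); r=R.from_quat(c['attitude']).inv()
    return cv2.projectPoints(np.atleast_2d(P).astype(float),r.as_rotvec(),-r.apply(c['eye']),K(c),c['dist_coeffs'])[0][:,0]
def tri(uvt,uvs):
    (a,u),(b,v)=ray("top",uvt),ray("scene",uvs); u,v=u[0],v[0]
    s,t=np.linalg.lstsq(np.c_[u,-v],b-a,rcond=None)[0]
    return (a+s*u+b+t*v)/2, np.linalg.norm(a+s*u-b-t*v)
def blobs(img,lo,hi,box,amin=15):
    """HSV mask blobs in box (u0,v0,u1,v1): list of contours, largest first"""
    h=cv2.cvtColor(img,cv2.COLOR_RGB2HSV).astype(int); h[...,0]=(h[...,0]+30)%180  # hue shifted by 30: reds contiguous
    m=cv2.inRange(h.astype(np.uint8),np.array(lo),np.array(hi)); k=np.zeros_like(m); u0,v0,u1,v1=box; k[v0:v1,u0:u1]=m[v0:v1,u0:u1]
    cs=cv2.findContours(k,cv2.RETR_EXTERNAL,cv2.CHAIN_APPROX_NONE)[0]
    return sorted([c for c in cs if cv2.contourArea(c)>=amin],key=cv2.contourArea,reverse=True)
def cen(c): m=cv2.moments(c); return [m['m10']/m['m00'],m['m01']/m['m00']]
E
python3 - <<'E'
from vis import *
t=cv2.imread("pics/top0.png")[...,::-1].copy(); s=cv2.imread("pics/scene0.png")[...,::-1].copy()
def rep(n,img,name,z,lo,hi,box):
    for c in blobs(img,lo,hi,box)[:2]:
        P=onplane(n,c[:,0],z); (x,y),r=cv2.minEnclosingCircle(P[:,:2].astype(np.float32))
        print(n,name,np.round(cen(c),1),'cen',np.round(onplane(n,[cen(c)],z)[0],4),'circ',round(x,4),round(y,4),'d',round(2*r,4))
for n,img,B in(("top",t,dict(red=(135,200,175,240),pink=(240,150,290,195),amber=(350,198,392,240),rcap=(194,204,215,224),acap=(305,150,340,185),st=(140,150,185,192))),
             ("scene",s,dict(red=(115,245,160,285),pink=(215,175,265,205),amber=(335,170,380,198),rcap=(188,212,208,226),acap=(274,140,302,153),st=(110,195,155,232)))):
    for k in('red','pink','amber'): rep(n,img,'pad_'+k,.004,(15,110,60),(50,255,255),B[k])
    rep(n,img,'rcap',.062,(15,130,50),(45,255,255),B['rcap'])
    rep(n,img,'acap',.089,(0,0,0),(179,255,45),B['acap'])
    rep(n,img,'pinkstack',.030,(5,25,100),(40,255,255),B['st'])
# timer, beaker rough
print(onplane("top",[[315,217],[373,177],[218,160],[217,187],[251,234],[277,220],[340,113]],.03).round(3))
a=cv2.resize(t[140:240,135:235],(400,400),interpolation=3); b=cv2.resize(t[140:240,290:390],(400,400),interpolation=3)
cv2.imwrite("pics/c1.png",np.hstack([a,b])[...,::-1])
a=cv2.resize(s[180:280,100:233],(532,400),interpolation=3); b=cv2.resize(s[130:205,270:320],(267,400),interpolation=3)
cv2.imwrite("pics/c2.png",np.hstack([a,b])[...,::-1])
E
```

```text
top pad_red [154.2 218.6] cen [0.4275 0.3471 0.004 ] circ 0.4272 0.3474 d 0.0577
top pad_pink [265.8 171.8] cen [0.5586 0.0574 0.004 ] circ 0.5588 0.0573 d 0.0831
top pad_amber [370.4 218.5] cen [ 0.4413 -0.2204  0.004 ] circ 0.441 -0.2203 d 0.0745
top rcap [202.2 213.6] cen [0.441  0.2151 0.062 ] circ 0.441 0.2153 d 0.021
top pinkstack [169.  178.2] cen [0.5318 0.3079 0.03  ] circ 0.5439 0.316 d 0.0543
scene pad_red [137.7 263.8] cen [0.4273 0.3474 0.004 ] circ 0.4269 0.3481 d 0.0624
scene pad_pink [239.8 190.1] cen [0.557  0.0581 0.004 ] circ 0.5586 0.057 d 0.0868
scene pad_amber [357.3 184.8] cen [ 0.4406 -0.2196  0.004 ] circ 0.4411 -0.2207 d 0.0787
scene rcap [196.4 219.4] cen [0.4335 0.2182 0.062 ] circ 0.4335 0.2182 d 0.0383
scene acap [288.  147.7] cen [ 0.5575 -0.0766  0.089 ] circ 0.5592 -0.076 d 0.0531
scene pinkstack [134.5 221.5] cen [0.5236 0.3239 0.03  ] circ 0.531 0.3202 d 0.0608
[[ 0.441 -0.071  0.03 ]
 [ 0.548 -0.22   0.03 ]
 [ 0.583  0.183  0.03 ]
 [ 0.512  0.183  0.03 ]
 [ 0.393  0.092  0.03 ]
 [ 0.43   0.026  0.03 ]
 [ 0.715 -0.133  0.03 ]]
```

View pics/c1.png

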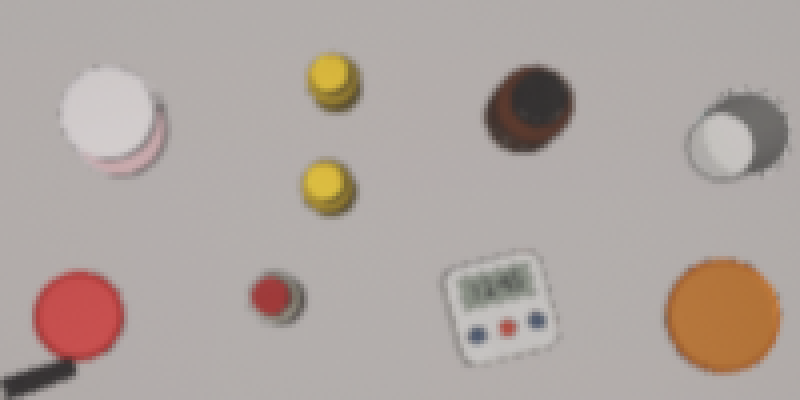

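View pics/c2.png

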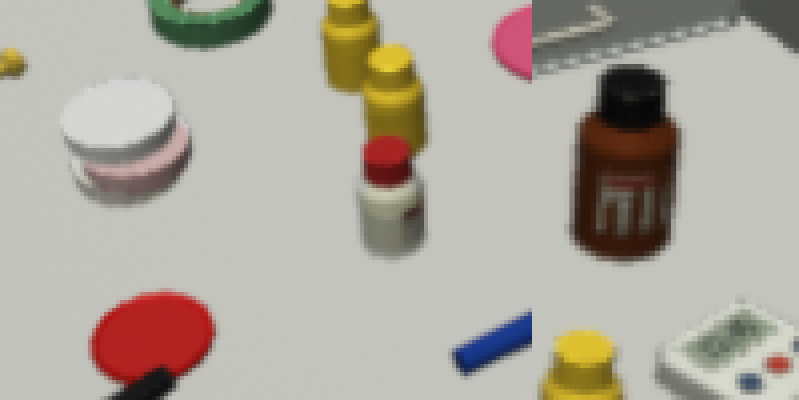

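The crops show the candidates for red_bottle in the top view: red cap on a pale body at (203,214), yellow bottles at (218,160), (217,187) and (277,220), and a blue one at (251,234). Only (203,214) fits "pale with red cap". The amber bottle is at (322,167). The stack is at (162,172), with a pink crescent on the robot side.

```bash
cat > mv.py <<'E'
from bench import manip, effector
import numpy as np
Q=[0,1,0,0]
def go(x,y,z,v=.3): manip.servo_line([x,y,z],ori=Q,vel=v)
def st(s=''): print(s,np.round(manip.current_tool_pos(),4),'gap',round(manip.current_finger_gap(),4),'F',np.round(manip.current_force(),1),'g',round(float(np.max(manip.current_gripper_force())),1),'t',round(manip.current_clock(),1))
E
python3 - <<'E'
from vis import *
from mv import *
t=cv2.imread("pics/top0.png")[...,::-1].copy(); s=cv2.imread("pics/scene0.png")[...,::-1].copy()
h=cv2.cvtColor(t,cv2.COLOR_RGB2HSV); print('cap HSV',h[164,325],h[170,318],'dish',h[168,161],'table',h[150,200],'pink',h[181,168])
for lo,hi,box,z,n in(((0,0,0),(179,120,70),(305,150,340,185),.089,'acap'),((0,0,0),(179,255,110),(305,150,340,185),.089,'asil'),((0,0,195),(179,25,255),(140,150,185,192),.045,'dish')):
    for c in blobs(t,lo,hi,box)[:1]:
        P=onplane("top",c[:,0],z)[:,:2].astype(np.float32); print(n,np.round(cen(c),1),onplane("top",[cen(c)],z)[0].round(4),cv2.minEnclosingCircle(P),cv2.minAreaRect(P))
        if n=='acap': print('tri',tri([cen(c)],[[288,147.7]]))
c=blobs(s,(0,0,195),(179,25,255),(110,190,155,232))
hs=cv2.cvtColor(s,cv2.COLOR_RGB2HSV); print('scene dish',hs[208,128],'table',hs[240,180],'cream',hs[228,128],hs[225,121])
E
```

```text
cap HSV [ 0 10 52] [  8 123  91] dish [  0   7 208] table [ 13  10 178] pink [178  39 198]
acap [324.3 164.2] [ 0.5685 -0.0846  0.089 ] ((0.5684003233909607, -0.08477769792079926), 0.017158934846520424) ((0.5678996443748474, -0.08521147072315216), (0.03246689960360527, 0.03202597424387932), 0.7334069013595581)
tri (array([ 0.56997646, -0.08573428,  0.08072251]), np.float64(0.000434152562637279))
asil [321.7 167. ] [ 0.5615 -0.0784  0.089 ] ((0.5610625147819519, -0.07907170057296753), 0.028091387823224068) ((0.560954213142395, -0.07848779112100601), (0.04529625549912453, 0.05457332730293274), 45.8270263671875)
dish [161.2 167.8] [0.5562 0.3257 0.045 ] ((0.5553468465805054, 0.3255068361759186), 0.0290986280888319) ((0.5565287470817566, 0.3258887231349945), (0.054380811750888824, 0.05549992620944977), 28.49104881286621)
scene dish [ 42   6 215] table [ 34   9 196] cream [ 10  31 124] [ 24  21 180]
```

Amber bottle is at (0.569, -0.085): triangulated cap height is 81 mm, the rays miss by 0.4 mm, and the cap is about 32 mm across. The top dish is at (0.556, 0.326), about 58 mm across. Both are plausible, so I'm starting to move.

```bash
python3 - <<'E'
from mv import *
st()
def put(src,dst,rel,w,f):
    go(*src,.22,.35); effector.open_jaws(); go(*src,rel+.0,.12); effector.close(f_grip=f); st('gripped')
    if abs(manip.current_finger_gap()-w)>.004: raise SystemExit('bad grip')
    go(*src,rel+.10,.15); st('lifted'); go(*dst,rel+.10,.2); go(*dst,rel+.012,.12); go(*dst,rel+.0035,.03); st('down')
    effector.open_jaws(); manip.sleep(.3); st('open'); go(*dst,.22,.15)
put((.569,-.085),(.441,-.2203),.028,.050,15)
put((.4415,.2152),(.4272,.3475),.018,.034,10)
from vis import *
a=[cv2.imwrite(f"pics/{n}1.png",viewer.get_image(n)[...,::-1]) for n in("top","scene")]
E
```

```text
[0.2671 0.5919 0.2258] gap 0.0919 F [0.2 0.1 0. ] g 0.0 t 0.1
gripped [ 0.569  -0.0851  0.028 ] gap 0.0499 F [ 0.6 -0.6  0.2] g 15.0 t 5.1
lifted [ 0.5682 -0.0849  0.1271] gap 0.0503 F [ 0.4 -0.3 -0.4] g 15.0 t 5.9
down [ 0.4409 -0.2203  0.0314] gap 0.0497 F [ 0.   0.4 -1.1] g 15.0 t 8.3
open [ 0.441  -0.2203  0.0315] gap 0.0915 F [ 0.5  0.6 -0.1] g 0.0 t 9.4
gripped [0.4415 0.2153 0.018 ] gap 0.0339 F [-1.4  1.  -0.6] g 10.0 t 15.2
lifted [0.441  0.2147 0.1174] gap 0.0338 F [-0.8 -0.4 -0.7] g 10.0 t 16.0
down [0.4271 0.3474 0.0214] gap 0.0336 F [-0.4 -0.1 -1. ] g 10.0 t 18.2
open [0.4272 0.3475 0.0215] gap 0.0919 F [ 0.4 -0.  -0. ] g 0.0 t 19.5
```

```bash
python3 - <<'E'
from mv import *
X,Y=.556,.3257
go(X,Y,.12,.25); go(X,Y,.034,.08); st(); effector.close(f_grip=6); manip.sleep(.2); st('grip')
if abs(manip.current_finger_gap()-.06)>.004: raise SystemExit('bad')
go(X,Y,.10,.06); st('lift'); go(.445,.225,.10,.15); go(.445,.225,.015,.1); go(.445,.225,.0045,.02); st('down')
effector.open_jaws(); manip.sleep(.2); go(.445,.225,.10,.1); go(.40,-.05,.30,.3); st()
from vis import *
im=[viewer.get_image(n) for n in("top","scene")]
for n,i in zip(("top","scene"),im): cv2.imwrite(f"pics/{n}2.png",i[...,::-1])
a=cv2.resize(im[0][150:240,140:240],(400,360),interpolation=3); b=cv2.resize(im[1][180:280,95:206],(400,360),interpolation=3)
cv2.imwrite("pics/c3.png",np.hstack([a,b])[...,::-1])
E
```

```text
[0.5565 0.326  0.0346] gap 0.0915 F [-0.2  0.4 -0.2] g 0.0 t 23.1
grip [0.556  0.3257 0.0341] gap 0.0583 F [-0.3 -0.4  0.8] g 6.0 t 23.9
lift [0.5556 0.3255 0.0995] gap 0.0581 F [-0.9 -0.1 -0.1] g 6.0 t 25.2
down [0.4449 0.225  0.0044] gap 0.0583 F [-0.2  0.1 -0.4] g 6.0 t 28.0
 [ 0.3995 -0.0488  0.2991] gap 0.0921 F [ 0.  -0.1 -0.2] g 0.0 t 31.4
```

View pics/c3.png

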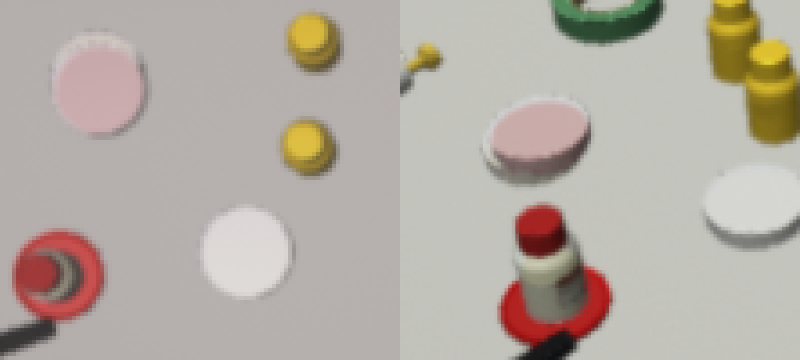

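View pics/scene2.png

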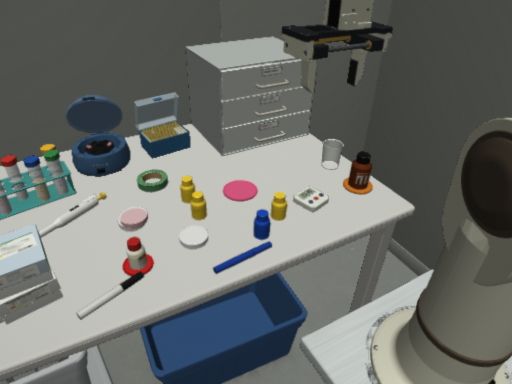

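Both bottles stand on their pads. The pink dish lies on the cream one at top-view (164.5,172) and the clear dish lies aside at (201.5,213). Next I measure these dishes.

```bash
cat > dish.py <<'E'
from vis import *
from scipy.optimize import least_squares
def circ(n,c,z,r=None):
    P=onplane(n,c[:,0] if c.ndim==3 else c,z)[:,:2]
    f=least_squares(lambda p:np.hypot(*(P-p[:2]).T)-p[2],[*P.mean(0),.03],loss='soft_l1',f_scale=.001).x
    return f.round(4)
E
python3 - <<'E'
from dish import *
t=cv2.imread("pics/top2.png")[...,::-1].copy(); s=cv2.imread("pics/scene2.png")[...,::-1].copy()
for nm,z,img,n,lo,hi,box in(('clear',.015,t,"top",(0,0,195),(179,25,255),(185,195,220,230)),('clear',.015,s,"scene",(0,0,206),(179,25,255),(175,222,215,245)),
  ('pink',.030,t,"top",(0,27,150),(40,255,255),(148,155,180,190)),('pink',.030,s,"scene",(0,27,150),(40,255,255),(112,200,155,232))):
    for c in blobs(img,lo,hi,box)[:1]: print(nm,n,cen(c),onplane(n,[cen(c)],z)[0].round(4),circ(n,c,z))
# cream: union pink+cream silhouette far (upper) edge in top at z=.015
h=cv2.cvtColor(t,cv2.COLOR_RGB2HSV)
for v in range(155,176,2): print(v,[tuple(int(k) for k in h[v,u]) for u in range(156,174,4)])
for v in range(163,172,4): print(v,[tuple(int(k) for k in h[v,u]) for u in range(149,157)])
E
```

```text
clear top [200.7415525114155, 212.56118721461186] [0.4456 0.2248 0.015 ] [0.4457 0.2248 0.028 ]
clear scene [192.9001386962552, 234.5094775774387] [0.4458 0.2245 0.015 ] [0.4464 0.2242 0.0271]
pink top [164.63917028461165, 172.24360829715388] [0.5471 0.3196 0.03  ] [0.5471 0.3197 0.0272]
pink scene [133.11287477954144, 216.16637272192827] [0.5427 0.322  0.03  ] [0.5432 0.3218 0.0256]
155 [(9, 10, 180), (10, 13, 181), (11, 11, 180), (8, 11, 181), (8, 11, 181)]
157 [(8, 11, 181), (9, 10, 180), (0, 9, 179), (9, 10, 180), (8, 11, 181)]
159 [(8, 11, 181), (6, 13, 201), (11, 17, 205), (8, 15, 200), (4, 10, 181)]
161 [(4, 10, 195), (7, 17, 200), (0, 22, 201), (7, 16, 206), (9, 13, 195)]
163 [(8, 14, 203), (178, 34, 200), (177, 40, 200), (177, 37, 199), (6, 19, 198)]
165 [(176, 21, 203), (178, 38, 199), (178, 40, 200), (178, 38, 199), (178, 34, 200)]
167 [(178, 36, 200), (177, 41, 200), (178, 40, 200), (178, 41, 201), (179, 39, 201)]
169 [(177, 41, 201), (178, 39, 201), (178, 39, 201), (178, 39, 201), (178, 38, 201)]
171 [(178, 39, 201), (177, 39, 201), (177, 39, 201), (178, 38, 201), (178, 38, 201)]
173 [(177, 39, 201), (177, 39, 201), (177, 39, 201), (178, 39, 202), (178, 39, 202)]
175 [(177, 40, 202), (178, 39, 202), (178, 40, 203), (178, 39, 203), (179, 39, 203)]
163 [(9, 10, 180), (4, 10, 180), (8, 11, 180), (8, 11, 180), (9, 10, 181), (0, 8, 192), (4, 10, 201), (8, 14, 203)]
167 [(8, 11, 181), (11, 11, 180), (8, 11, 179), (4, 11, 170), (170, 8, 184), (172, 14, 202), (176, 26, 203), (178, 36, 200)]
171 [(8, 11, 181), (8, 11, 181), (11, 11, 179), (4, 10, 173), (175, 15, 193), (177, 28, 201), (178, 38, 201), (178, 39, 201)]
```

```bash
python3 - <<'E'
from mv import *
X,Y=.5465,.3200
go(.45,.30,.20,.3); go(X,Y,.12,.25); go(X,Y,.0205,.08); st(); effector.close(f_grip=6); manip.sleep(.2); st('grip')
if abs(manip.current_finger_gap()-.06)>.004: raise SystemExit('bad')
go(X,Y,.04,.03); go(X,Y,.11,.1); st('lift'); go(.5590,.0573,.11,.18); go(.5590,.0573,.02,.1); go(.5590,.0573,.0088,.02); st('down')
effector.open_jaws(); manip.sleep(.2); go(.5590,.0573,.10,.1); go(.40,-.05,.30,.3); st()
from dish import *
im=[viewer.get_image(n) for n in("top","scene")]
for n,i in zip(("top","scene"),im): cv2.imwrite(f"pics/{n}3.png",i[...,::-1])
t,s=im
for nm,z,img,n,lo,hi,box in(('cream',.015,t,"top",(0,0,194),(179,45,255),(145,150,182,190)),('cream',.015,s,"scene",(0,0,206),(179,60,255),(112,200,155,232)),('clear',.015,t,"top",(0,0,195),(179,25,255),(185,195,220,230)),
  ('pink',.018,t,"top",(0,27,150),(40,90,255),(240,150,290,195))):
    for c in blobs(img,lo,hi,box)[:1]: print(nm,n,np.round(cen(c),1),onplane(n,[cen(c)],z)[0].round(4),circ(n,c,z))
a=cv2.resize(im[0][150:240,140:290],(600,360),interpolation=3); b=cv2.resize(im[1][170:280,95:280],(600,357),interpolation=3)[:240]
cv2.imwrite("pics/c4.png",np.vstack([a,b])[...,::-1])
E
```

```text
[0.547  0.3203 0.0212] gap 0.0918 F [ 0.4 -0.6 -0.5] g 0.0 t 34.9
grip [0.5465 0.3201 0.0206] gap 0.0583 F [-0.   0.1  0.9] g 6.0 t 35.7
lift [0.5462 0.3196 0.1095] gap 0.0581 F [ 0.5 -0.6  0.2] g 6.0 t 37.4
down [0.559  0.0574 0.0087] gap 0.0581 F [ 0.2 -0.4 -0.6] g 6.0 t 40.7
 [ 0.4    -0.0494  0.2991] gap 0.0918 F [-1.2  0.8 -0.1] g 0.0 t 43.8
cream top [163.7 168.6] [0.5587 0.3258 0.015 ] [0.5587 0.3257 0.0273]
cream scene [131.1 217.8] [0.5587 0.3249 0.015 ] [0.5593 0.3245 0.0266]
clear top [200.7 212.6] [0.4456 0.2247 0.015 ] [0.4457 0.2248 0.028 ]
pink top [265.8 171.8] [0.5567 0.0577 0.018 ] [0.5567 0.0577 0.0429]
```

View pics/c4.png

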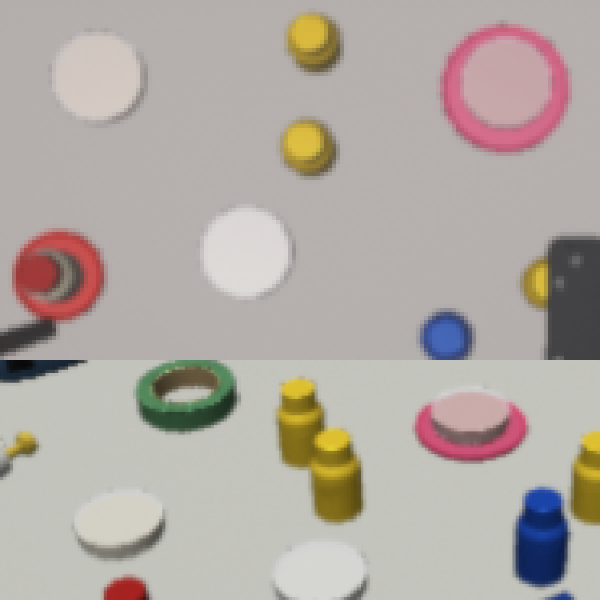

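Cream is at (0.5588, 0.3254) in both views, where it should be. Pink is at top-view (266.5,170.5), within about 2 mm of its pad's centre and flat. Now I put the clear dish back.

```bash
python3 - <<'E'
from mv import *
X,Y=.4457,.2247; U,V=.5588,.3254
go(X,Y,.15,.3); go(X,Y,.0045,.08); st(); effector.close(f_grip=6); manip.sleep(.2); st('grip')
if abs(manip.current_finger_gap()-.06)>.004: raise SystemExit('bad')
go(X,Y,.11,.1); st('lift'); go(U,V,.11,.15); go(U,V,.03,.08); manip.sleep(.3); st(); go(U,V,.0200,.015); manip.sleep(.2); st('down')
effector.open_jaws(); manip.sleep(.3); go(U,V,.12,.08); go(.40,.05,.30,.3); go(.36,.10,.35,.2); st()
from dish import *
im=[viewer.get_image(n) for n in("top","scene")]
for n,i in zip(("top","scene"),im): cv2.imwrite(f"pics/{n}4.png",i[...,::-1])
t,s=im
for nm,z,img,n,lo,hi,box in(('clear',.030,t,"top",(0,0,195),(179,25,255),(145,150,182,190)),('clear',.030,s,"scene",(0,0,206),(179,60,255),(112,195,155,232)),
  ('pink',.018,t,"top",(0,25,150),(40,70,255),(240,150,290,195))):
    for c in blobs(img,lo,hi,box)[:1]: print(nm,n,np.round(cen(c),1),onplane(n,[cen(c)],z)[0].round(4),circ(n,c,z))
a=cv2.resize(im[0][145:235,135:235],(400,360),interpolation=3); b=cv2.resize(im[1][130:230,100:211],(400,360),interpolation=3)
cv2.imwrite("pics/c5.png",np.hstack([a,b])[...,::-1])
E
```

```text
[0.4461 0.2248 0.0049] gap 0.092 F [0.  0.4 0.2] g 0.0 t 47.1
grip [0.4457 0.2247 0.0045] gap 0.0578 F [-0.2 -0.8 -0.3] g 6.0 t 47.9
lift [0.4452 0.2244 0.1094] gap 0.0581 F [-0.1 -0.7 -0.3] g 6.0 t 49.1
 [0.5591 0.3255 0.0304] gap 0.0584 F [ 0.3 -1.3  0.3] g 6.0 t 51.7
down [0.5589 0.3254 0.0201] gap 0.0583 F [-0.1 -0.4 -0.9] g 6.0 t 52.8
 [0.3602 0.0997 0.3494] gap 0.0918 F [ 0.2 -0.5  0. ] g 0.0 t 57.1
clear top [162.9 167.9] [0.5584 0.3246 0.03  ] [0.5584 0.3246 0.0265]
clear scene [129.9 212.4] [0.5588 0.3249 0.03  ] [0.5594 0.3246 0.027 ]
pink top [266.2 170.4] [0.5603 0.0567 0.018 ] [0.5603 0.0566 0.0283]
```

View pics/c5.png

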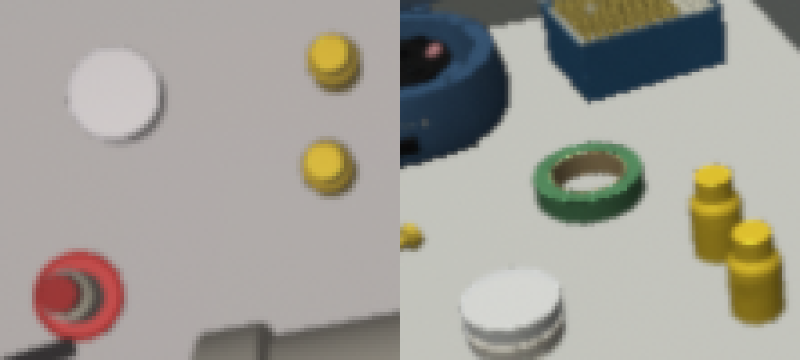

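View pics/scene4.png

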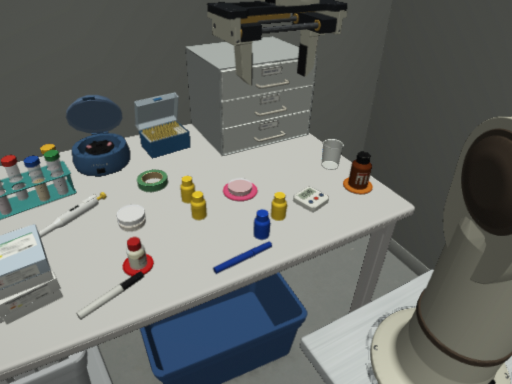

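View pics/top4.png

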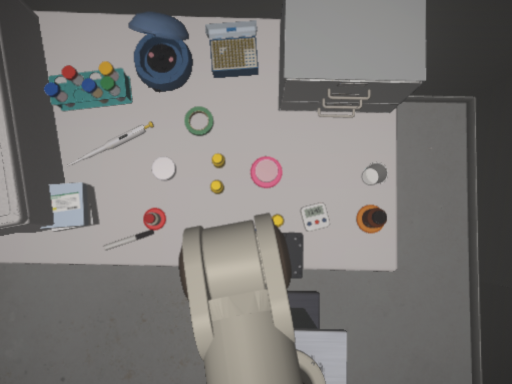

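The last pictures show the clear dish squarely on the cream one at top-view (163,168), within about 1 mm. Pink is in its pad at (266,170), about 2 mm off centre. The amber bottle is on its pad at (371,219) and the red one at (154,219). Beaker and timer have not moved.

```bash
python3 -c "
from bench import manip; print(manip.hand_in())"
```

```text
the job is handed in; nothing more can be done
None
```

The job is handed in at about 57 s: both bottles stand on their pads, the pink dish lies flat in its pad, the clear dish is back on the cream one to within about 1 mm, and the beaker and timer were not touched.

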